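Hook and latch the lid of a perfume sample case

ROBOT

A 6-joint arm with a two-finger parallel gripper is mounted at the origin on the work surface. World frame = base frame: x ahead of the robot, y to its left, z up, the work surface at z = 0. Lengths are in m, angles in rad, forces in N, time in s.
With the tool pointing down it reaches from about 0.375 to 0.9 m from the base axis. Payload 3.1 kg.
Tool frame: the origin (TCP) lies between the finger pads; the fingertips stand 17 mm ahead of it and the grasp point (between the pads) lies 2 mm behind it; z points along the fingers, y is the line along which they close (so a half turn about z gives the same grasp; the last joint's range is limited). The gripper opens to 87 mm and grips with 3 to 60 N. Pads are 19 mm wide; open, the fingers measure 117 mm over their backs; the gripper's body (75 mm by 190 mm) begins 51 mm behind the grasp point.
Start: joints at [1.153, 0.527, 1.433, -0, 1.181, -0.178], TCP at [0.148, 0.607, 0.24] pointing down, gripper open.
Joint ranges: [-3.08, 3.08], [-0.75, 2.2], [0.22, 2.44], [-1.43, 4.57], [0, 2.65], [-2.85, 2.85]. Speed limits (rad/s): [2.79, 2.79, 3.14, 3.14, 3.14, 3.14].

INTERFACE

Orientations are given as a unit quaternion [w, x, y, z].
In Python, from bench import arm, camera gives the robot as it stands. The module is installed in compiled form; this text tells all that it offers.
- The arm moves only by the tool arm_command, never from a script. Its arguments are lists of equal length, an entry for each row: "grip": the finger opening in m, from 0 to 0.087; "xyz": the shift along the tool's x, y, z in m, a list of three; "rotation": the turn, a rotation vector about the tool's x, y, z in rad, a list of three. A call has exactly 10 rows; each row shifts and turns the commanded pose from where the row before left it, along the tool's axes as they then stand; what a row does not reach is not made up. A row lasts 1/12 s, in which the tool goes at most 41.7 mm and 7.16 degrees, less where a joint would pass 70% of its speed; a pose out of reach is approached as far as the arm can. A call is refused whole if a number of a shift passes 0.0417 or a number of a turn 0.125, either way. A call with a gripper value outside its range is refused whole. The fingers move at their own pace and stop on an object; the grip force is fixed at half the most. Time passes only in rows, so rows that do not move let the fingers close, or fill a call up. It gives the time, the measured TCP pose, the force, the opening and the grip force at its end, in the units of the state.
- arm.read_state(): the state, without advancing time (a new reading comes with each control period).
- camera(name): name is "side" or "top"; returns a dict with "img" (400x640x3 uint8, red, green, blue), "depth" (400x640 float32, m along the optical axis (not along the pixel's ray), 0 where there is no reading), "mtx" (3x3 intrinsics, pixels), "k1" (the pictures are not rectified: a ray, as slopes to the right and down, at radius r is drawn at 1 + k1 r^2 times it, then the intrinsics apply), "extrinsics" (4x4, takes a point from camera to world coordinates). Camera axes: x right, y up, looking along -z (the intrinsics and any distortion apply to the point x, -y, -z); pixel columns grow to the right and rows downward; lengths in m; the calibration is good to about 2 mm. A picture is of the moment at which its call begins.
- arm.finish_job(): hands the job in; it is judged then, once.
The state is a dict: "time_s": time; "joints": joint angles; "joint_velocities": joint speeds; "joint_torque": joint torques, N m; "tool_pos": TCP position; "ee_rot": TCP orientation; "ft_force": force on the tool from outside, world axes, zero at the start; "torque": the same for the moment, N m; "opening": opening from 0.0 (shut) to 1.0 (fully open); "grasp_force": force on a finger pad.
Only numpy, scipy, OpenCV 4.12 (cv2) and the standard library are available. Lean on these libraries where they do the work, as an engineer would, in place of code of your own. Each camera call takes 0.05 s, during which the arm holds its last target. There are 200 camera calls.

TASK

Close the perfume sample case: take the white lid off its sloping stand by the black handle, hook its yellow tongue under the case's red keeper while the lid is clearly tilted (20 to 30 degrees), then swing it down without dropping it, pushing the tongue fully into its slot as it comes down, until it just rests on the two orange catches, and let go. Then press the two corners marked with blue dots down one after the other, each until it clicks under its catch, so that the lid lies flat and fully home. Leave the dropper bottle, the beaker and the jar where they stand.

Things in the scene. Friction and masses are not known exactly. Their poses are not given: they have to be found in the camera images.
- lid: White lid plate 150 x 160 x 5 mm (x, y, z), 0.15 to 0.31 kg. Origin: centre of its underside; z out of its top. Black handle bar on top over the origin: 12 mm in x, 60 mm in y, z = 5 to 35 mm. Yellow tongue on the -x edge, blue dots at the two +x corners. Starts on the stand tilted 30 degrees, tongue edge low and away from the robot.
- lid_grip (a point): Grip point in the lid's handle bar: x = 0, y = 0, z = 26 mm in the lid's frame. Fingers close along the lid's x.
- tongue_tip (a point): Middle of the tip of the lid's yellow tongue: x = -88, y = 0, z = 2 mm in the lid's frame. The tongue is 13 mm long (x = -75 to -88 mm), 34 mm wide, 4 mm thick, level with the plate's underside.
- dot_left (a point): Blue dot on the lid's top near its +x, +y corner: x = 50, y = 60, z = 5 mm in the lid's frame; press here.
- dot_right (a point): Blue dot on the lid's top near its +x, -y corner: x = 50, y = -60, z = 5 mm in the lid's frame; press here.
- case: Grey open sample case fixed to the table, 180 x 164 mm, with amber vials inside (tops at z = 51 mm). Origin: centre of the underside, z up. Its -x side, away from the robot (its yaw is half a turn, within 15 degrees), has the keeper; its +x side, facing the robot, has two orange catches. Inner face of the +x wall at x = 77 mm, its top at z = 72 mm.
- keeper_mouth (a point): Middle of the keeper slot's mouth, on the slot floor: x = -77, y = 0, z = 70 mm in the case's frame. The slot opens towards +x, is 42 mm wide, 9 mm high and 12 mm deep (back at x = -89 mm). The red keeper bar over it is 78 mm long and 4 mm thick, underside at z = 79 mm, edge at x = -77 mm.
- nose_left (a point): Tip of the underside of the orange catch at y = +65 mm: x = 71, z = 75.5 mm in the case's frame. 24 mm wide, 60 degree ramp above the nose, top at z = 87 mm. It is sprung: the lid's +x edge, pushed down the ramp (some 8 to 20 N at the dot), drives it outward (+x) and it snaps back over the edge.
- nose_right (a point): The same on the other catch, at y = -65 mm.
- lid_home (a point): Where the lid's origin lies when home: x = 0, y = 0 (within about 2 to 4 mm of play), z = 70 mm in the case's frame, axes as the case's; sprung black pads then hold the plate's +x edge up against the noses with about 2 N each. Merely resting on the catch ramps, that edge stands 10 to 16 mm higher (4 to 6 degrees of tilt).
- stand: Fixed pale wooden lectern, 160 x 150 mm, origin: centre of its underside, z up, x the same way as the lid's (yaw). Its board slopes 30 degrees, low on the side away from the robot (its -x); two small stops at the low edge hold the lid. The lid's origin lies 75 mm above the stand's.
- dropper_bottle: Bystander: amber bottle with black cap, 48 mm diameter, 110 mm tall, origin: centre of the underside.
- beaker: Bystander: open glass beaker, 72 mm rim diameter, 85 mm tall, origin: centre of the underside.
- jar: Bystander: amber jar with black cap, 56 mm diameter, 60 mm tall, origin: centre of the underside.
Not all that is in view belongs to the job. Of the things that look like the lid, the smaller one is meant.

How it is judged:
On the way, in this order (a step that is already met when the one before it is completed fails the run):
1. the held lid, tilted more than 9 degrees, has its tongue at least 3 mm under the keeper (x of tongue_tip in the frame of case below -0.08 m and z of tongue_tip in the frame of case between 0.068 and 0.08 m and y of tongue_tip in the frame of case between -0.008 and 0.008 m and angle between lid's own z axis and vertical above 0.16 rad and contact force between the fingers and lid above 0.5 N), for 0.1 s.
2. still held, the lid is swung down to under 8 degrees with its tongue hooked (x of tongue_tip in the frame of case below -0.083 m and z of tongue_tip in the frame of case between 0.068 and 0.079 m and y of tongue_tip in the frame of case between -0.008 and 0.008 m and angle between lid's own z axis and vertical below 0.14 rad and contact force between the fingers and lid above 0.5 N), for 0.1 s.
3. the lid is let go and rests hooked on the catches, both dotted corners still up (x of tongue_tip in the frame of case below -0.083 m and z of tongue_tip in the frame of case between 0.068 and 0.079 m and y of tongue_tip in the frame of case between -0.008 and 0.008 m and angle between lid's own z axis and vertical below 0.14 rad and contact force between the fingers and lid below 0.1 N and z of each of dot_left, dot_right in the frame of case above 0.079 m and linear speed of lid below 0.02 m/s), for 0.3 s.
4. one dotted corner is pressed home while the other is still up (((z of dot_left in the frame of case below 0.0774 m and z of dot_right in the frame of case above 0.079 m) or (z of dot_right in the frame of case below 0.0774 m and z of dot_left in the frame of case above 0.079 m))), for 0.1 s.
5. both dotted corners are down (z of each of dot_left, dot_right in the frame of case below 0.0774 m), for 0.1 s.
At the end, for the whole second after the job is handed in: The lid is released and at rest on the case, tongue in the keeper slot (at least 6 mm under the keeper, on the slot floor within 2.5 mm), both dotted corners under their catches (lid top there lower than 77.4 mm in the case's frame; 75 to 75.5 mm is home), lid level within 2 degrees (all of step 5 and x of tongue_tip in the frame of case below -0.083 m and z of tongue_tip in the frame of case between 0.068 and 0.0745 m and y of tongue_tip in the frame of case between -0.008 and 0.008 m and angle between lid's own z axis and vertical below 0.035 rad and linear speed of lid below 0.01 m/s and contact force between the fingers and lid below 0.1 N); the robot touches nothing.
It fails at once if the amber dropper bottle is pushed more than 30 mm or tipped (distance of dropper_bottle from where it was at the start of the episode above 0.03 m or angle between dropper_bottle's own z axis and vertical above 0.35 rad).
It fails at once if the glass beaker is pushed more than 30 mm or tipped (distance of beaker from where it was at the start of the episode above 0.03 m or angle between beaker's own z axis and vertical above 0.35 rad).
It fails at once if the amber jar is pushed more than 30 mm or tipped (distance of jar from where it was at the start of the episode above 0.03 m or angle between jar's own z axis and vertical above 0.35 rad).
It also fails if it takes over 62 s, if anything falls off the work surface, if the arm or the gripper's body presses on something with over 40 N, if the wrist force passes 120 N, or if a joint passes its speed limit or range.

## Working session

There is one attempt and no reset: what is moved stays moved. The work goes in short steps, Python scripts to look and compute and a tool call to move; the robot and the scene stay as the last step left them, time stands still between calls to the robot, and variables do not carry over. Pictures are saved under pics/ and viewed, at most 10 in all, crops included, and the job is handed in when it is done.

Besides the shell and the picture viewer there is one more tool, called after ">>>" as a command line: name --argument value ..., lists and objects as JSON in quotes. arm_command: Moves the arm, as the interface text tells. Its arguments: {"type":"object","properties":{"grip":{"type":"array","items":{"type":"number"}},"xyz":{"type":"array","items":{"type":"array","items":{"type":"number"}}},"rotation":{"type":"array","items":{"type":"array","items":{"type":"number"}}}},"required":["grip","xyz","rotation"]}

```bash
mkdir -p pics
cat > h.py <<'E'
import numpy as np, cv2
from scipy.spatial.transform import Rotation as R
from bench import arm, camera
def snap(n):
    c=camera(n); np.savez(f'{n}.npz',**c); return c
def points(c):
    K=c['mtx'];k=float(c['k1']);h,w=c['depth'].shape
    v,u=np.mgrid[0:h,0:w].astype(float)
    p=cv2.undistortPoints(np.stack([u.ravel(),v.ravel()],1)[:,None],K,np.array([k,0,0,0.])).reshape(h,w,2)
    d=c['depth']; P=np.stack([p[...,0]*d,-p[...,1]*d,-d,np.ones_like(d)],-1)
    return (P@np.array(c['extrinsics']).T)[...,:3]
def proj(c,P):
    E=np.linalg.inv(c['extrinsics']);q=np.atleast_2d(P)@E[:3,:3].T+E[:3,3]
    q=q*[1,-1,-1];s=q[:,:2]/q[:,2:];s=s*(1+c['k1']*(s**2).sum(1,keepdims=True))
    return s*[c['mtx'][0,0],c['mtx'][1,1]]+c['mtx'][:2,2]
E
cat > a.py <<'E'
from h import *
for n in('side','top'):
    c=snap(n);cv2.imwrite(f'pics/{n}0.png',cv2.cvtColor(c['img'],cv2.COLOR_RGB2BGR));print(n,c['mtx'],c['k1'],c['extrinsics'])
s=arm.read_state();print(s)
E
python3 a.py
```

```text
side [[387.10194575   0.         318.51593136]
 [  0.         387.10194575 198.52598468]
 [  0.           0.           1.        ]] -0.03056044536568324 [[-0.90893811  0.30522311 -0.2840253   0.24425673]
 [-0.41665458 -0.64016067  0.64544038  0.59370863]
 [ 0.01518149  0.7050058   0.70903903  0.75107004]
 [ 0.          0.          0.          1.        ]]
top [[397.88900416   0.         318.53235813]
 [  0.         397.88900416 201.68618247]
 [  0.           0.           1.        ]] 0.023349114795806723 [[ 0.00430922  0.9973621  -0.07245875  0.43021907]
 [-0.99996322  0.00376041 -0.0077088  -0.01019932]
 [-0.00741599  0.0724893   0.99734162  1.26758582]
 [ 0.          0.          0.          1.        ]]
{'time_s': 0.1, 'joints': array([ 1.15248638e+00,  5.28388105e-01,  1.43374218e+00,  9.00760351e-06,
        1.18142591e+00, -1.78470439e-01]), 'joint_velocities': array([-0.00010826, -0.00249847, -0.00305583, -0.0001432 ,  0.00113273,
        0.00090472]), 'joint_torque': array([-2.77736190e-04, -4.40983701e+01, -1.77150553e+01,  6.34490303e-02,
        5.33668580e-02, -2.54421184e-05]), 'tool_pos': array([0.14816304, 0.60654903, 0.23867049]), 'ee_rot': array([-2.92604360e-04,  1.19634180e-01,  9.92817556e-01, -9.37164644e-04]), 'ft_force': array([-0.26185806, -0.63742958, -0.37358546]), 'torque': array([ 0.00881393, -0.01412567,  0.0105891 ]), 'grasp_force': 0.0, 'opening': 0.9943269239730017}
```

View pics/side0.png

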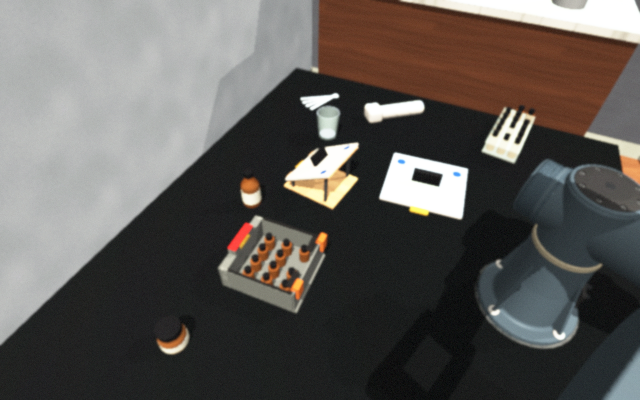

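View pics/top0.png

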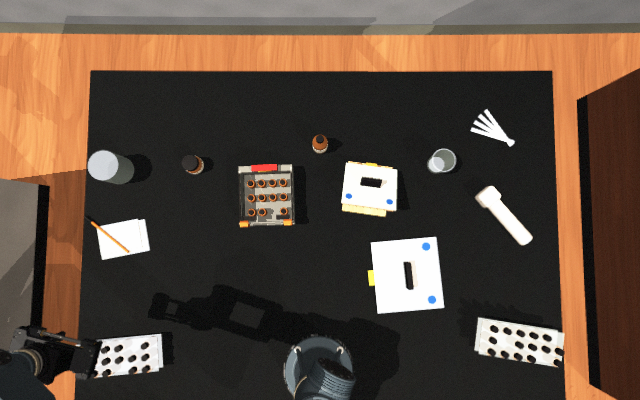

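Side: case around (272,262) with the red keeper at (240,237) and orange catches at (321,241) and (298,288). Lid on its stand near (325,165). Top: case (266,195), keeper (264,168), lid (370,186), blue dots (349,196) and (390,201); bottle (320,143), beaker (442,160), jar (193,164).

```bash
cat > b.py <<'E'
from h import *
from scipy.optimize import least_squares
out=[]
for n,box in(('top',dict(lid=(335,400,155,220),case=(230,305,155,235))),('side',dict(lid=(280,365,135,210),case=(210,335,210,315)))):
    c=dict(np.load(n+'.npz'));P=points(c);im=c['img'].astype(int);r,g,b=im[...,0],im[...,1],im[...,2]
    def sel(name,m):
        x0,x1,y0,y1=box[name];M=np.zeros_like(m);M[y0:y1,x0:x1]=1;M&=m&(c['depth']>0);return P[M]
    w=(r>190)&(g>190)&(b>190)
    for nm,m in(('white',w),):
        Q=sel('lid',m);Q=Q[Q[:,2]>.03]
        ctr=np.median(Q,0)
        for _ in range(5):
            nrm=np.linalg.svd(Q-Q.mean(0),full_matrices=False)[2][2];nrm*=np.sign(nrm[2]);d=(Q-Q.mean(0))@nrm;Q=Q[abs(d)<max(.004,2*d.std())]
        ex=np.array([-1,0,0.]);ex-=nrm*(ex@nrm);ex/=np.linalg.norm(ex);ey=np.cross(nrm,ex)
        L=np.c_[(Q-Q.mean(0))@ex,(Q-Q.mean(0))@ey].astype(np.float32)
        rc=cv2.minAreaRect(L);C=Q.mean(0)+ex*rc[0][0]+ey*rc[0][1]
        print(n,'lid top ctr',C,'n',nrm,'tilt',np.degrees(np.arccos(nrm[2])),'rect',rc[1],rc[2],len(Q))
    for nm,o,m in(('dots','lid',(b>r+60)&(b>120)),('yellow','lid',(r>150)&(g>120)&(b<70)),('black','lid',(r<60)&(g<60)&(b<60)),('red','case',(r>120)&(g<70)&(b<70)),('orange','case',(r>180)&(g>80)&(g<170)&(b<80))):
        Q=sel(o,m);Q=Q[Q[:,2]>.03]
        if len(Q)<3: print(n,nm,len(Q));continue
        if nm in('dots','orange'):
            k=Q[:,1]>Q[:,1].mean()
            for q in(Q[k],Q[~k]):print(n,nm,q.mean(0),q.min(0),q.max(0),len(q))
        else:print(n,nm,np.median(Q,0),Q.min(0),Q.max(0),len(Q), np.degrees(cv2.minAreaRect(Q[:,:2].astype(np.float32))[2]/57.3))
    Q=sel('case',np.ones_like(w));Q=Q[(Q[:,2]>.062)&(Q[:,2]<.1)];rc=cv2.minAreaRect((Q[:,:2]*1000).astype(np.float32));print(n,'case rect',rc,np.median(Q[:,2]))
for n,bx in(('top',dict(bottle=(305,335,130,157),beaker=(425,460,145,175),jar=(178,208,150,178))),):
    c=dict(np.load(n+'.npz'));P=points(c)
    for k,(x0,x1,y0,y1) in bx.items():
        Q=P[y0:y1,x0:x1].reshape(-1,3);Q=Q[(Q[:,2]>.03)&(Q[:,2]<.13)];print(k,np.median(Q,0),Q.max(0) if len(Q) else 0)
for n,(x0,x1,y0,y1),s in(('top',(225,410,145,240),4),('side',(205,365,130,315),3)):
    im=np.load(n+'.npz')['img'][y0:y1,x0:x1,::-1];cv2.imwrite(f'pics/{n}c.png',cv2.resize(im,None,fx=s,fy=s,interpolation=cv2.INTER_CUBIC))
E
python3 b.py
```

```text
top lid top ctr [ 0.56848915 -0.15387924  0.07950572] n [ 0.49473933 -0.06830949  0.86635259] tilt 29.962486222632844 rect (0.1602611392736435, 0.15541329979896545) 81.3648452758789 1857
top dots [ 0.53241907 -0.08874764  0.10585456] [ 0.52509634 -0.0964325   0.09961362] [ 0.54105754 -0.08161509  0.11412586] 27
top dots [ 0.5166509  -0.20769965  0.10533504] [ 0.508168   -0.2167165   0.09796894] [ 0.52368746 -0.19863707  0.11274928] 29
top yellow [ 0.64216076 -0.1675998   0.03385238] [ 0.64143925 -0.17351525  0.03134116] [ 0.64513399 -0.148566    0.03559369] 5 81.07782896372856
top black [ 0.57358743 -0.15468233  0.10136196] [ 0.56073812 -0.18470875  0.08437944] [ 0.58499021 -0.12544935  0.11265367] 144 82.39359660543982
top red [0.6128065  0.17063947 0.07666898] [0.44897957 0.09707567 0.03003364] [0.62975946 0.22272893 0.08941315] 37 82.55445054040636
top orange [0.52195813 0.19607745 0.05141145] [0.44287324 0.16472972 0.03289727] [0.61387594 0.23283944 0.08823056] 115
top orange [0.5355494  0.11750985 0.05237003] [0.44933728 0.08007799 0.03216592] [0.6290118 0.1568886 0.0892032] 94

[... 789 characters left out ...]
343 0.08279562 0.03084191] [0.63040655 0.22054774 0.08647742] 109 14.585123492578472
side orange [0.50848382 0.20972864 0.0635757 ] [0.44120722 0.16559558 0.03507842] [0.62302264 0.23712169 0.08878436] 164
side orange [0.51409924 0.12282424 0.06047184] [0.44639895 0.08173012 0.03511567] [0.6195576  0.16500369 0.0898521 ] 171
side case rect ((537.4187622070312, 163.78794860839844), (186.73947143554688, 166.1971893310547), 2.346592426300049) 0.07023828243569646
bottle [ 0.69401603 -0.00453918  0.0762449 ] [0.72464514 0.02025635 0.11472198]
beaker [ 0.6475865  -0.38473563  0.06787932] [ 0.67923361 -0.33666829  0.09049174]
jar [0.63540385 0.39038574 0.05864036] [0.66260454 0.4190262  0.06594541]
```

View pics/topc.png

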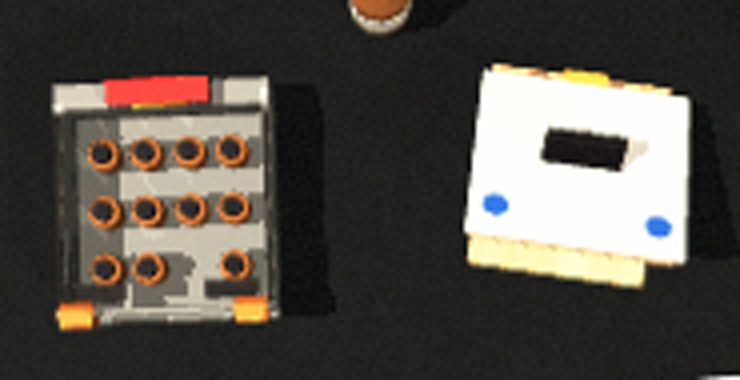

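View pics/sidec.png

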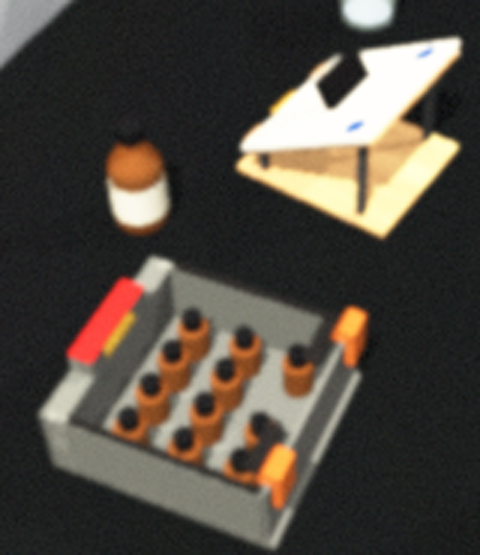

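```bash
cat >> h.py <<'E'
def Rz(a): return R.from_euler('z',a,degrees=True).as_matrix()
def Rlid(yaw,tilt): # tilt: +x edge up
    return Rz(yaw)@R.from_euler('y',-tilt,degrees=True).as_matrix()
def tool_of(o,Rl,h=.025): # lid pose -> tool pose
    return np.array(o)+Rl[:,2]*h, np.c_[-Rl[:,1],-Rl[:,0],-Rl[:,2]]
def cur():
    s=arm.read_state();q=s['ee_rot'];return s['tool_pos'],R.from_quat([q[1],q[2],q[3],q[0]]).as_matrix(),s
def T4(p,r):
    T=np.eye(4);T[:3,:3]=r;T[:3,3]=p;return T
def plan(tp,tr,n,frm=None):
    from scipy.linalg import logm,expm
    p,r=frm if frm else cur()[:2]
    S=np.real(expm(np.real(logm(np.linalg.inv(T4(p,r))@T4(tp,tr)))/n))
    w=R.from_matrix(S[:3,:3]).as_rotvec()
    print(n,'rows xyz',np.round(S[:3,3],4).tolist(),'rot',np.round(w,4).tolist())
    T=T4(p,r);return [ (T:=T@S)[:3,3].round(3).tolist() for _ in range(n)]
E
cat > c.py <<'E'
from h import *
for n,bx in(('top',(225,310,150,240)),('side',(205,340,205,320))):
    c=dict(np.load(n+'.npz'));P=points(c)
    Q=P[bx[2]:bx[3],bx[0]:bx[1]].reshape(-1,3);Q=Q[(Q[:,2]>.060)&(Q[:,2]<.1)]
    for yaw in (181.5,182.5,183.5):
        L=(Q-[.54,.16,0])@Rz(yaw)
        e=lambda v:np.percentile(v,[1,2,4,96,98,99]).round(4)
        m=(abs(L[:,1])<45e-3)
        print(n,yaw,'x',e(L[m,0]),'y',e(L[abs(L[:,0])<.07,1]),'xw',np.median(L[m&(L[:,0]>.06),0]).round(4))
    im=c['img'][...,::-1].copy();x0,x1,y0,y1=bx;s=4 if n=='side' else 6
    cr=cv2.resize(im[y0:y1,x0:x1],None,fx=s,fy=s,interpolation=cv2.INTER_CUBIC)
    Rc=Rz(182.5);o=np.array([.54,.16,0])
    for poly,col in(([(-90,-82,72),(-90,82,72),(90,82,72),(90,-82,72)],(0,255,0)),([(-77,-39,83),(-77,39,83)],(255,255,0)),([(71,53,75.5),(71,77,75.5)],(255,0,255)),([(71,-53,75.5),(71,-77,75.5)],(255,0,255)),([(77,-77,72),(77,77,72)],(0,255,255))):
        u=(proj(c,np.array(poly)/1000@Rc.T+o)-[x0,y0]+.5)*s
        cv2.polylines(cr,[u.round().astype(int)],True,col,1)
    cv2.imwrite(f'pics/fit_{n}.png',cr)
p=plan
ol=[.5658,-.153,.0752];Rl=Rlid(172.3,30);print(cur()[0])
pre=tool_of(ol,Rl,.115);g=tool_of(ol,Rl)
print(pre[0],g[0])
print(plan(*pre,30)); plan(*g,10,pre)
E
python3 c.py; python3 -c "
import cv2,numpy as np
a=cv2.imread('pics/fit_side.png');b=cv2.imread('pics/fit_top.png');print(a.shape,b.shape)"
```

```text
top 181.5 x [-0.0897 -0.0894 -0.0887  0.0855  0.0869  0.0871] y [-0.0805 -0.0803 -0.0802  0.0807  0.0818  0.0821] xw 0.0825
top 182.5 x [-0.0897 -0.0895 -0.0882  0.0861  0.0864  0.0866] y [-0.0813 -0.0811 -0.0806  0.081   0.0812  0.0814] xw 0.0831
top 183.5 x [-0.0896 -0.0892 -0.0882  0.086   0.0864  0.0867] y [-0.0822 -0.0817 -0.0812  0.081   0.0816  0.0819] xw 0.0826
side 181.5 x [-0.0892 -0.0887 -0.0878  0.0873  0.0877  0.0879] y [-0.0865 -0.0861 -0.0857  0.077   0.0781  0.0786] xw 0.0842
side 182.5 x [-0.0894 -0.0888 -0.088   0.0872  0.0875  0.0876] y [-0.0863 -0.0858 -0.0855  0.077   0.0778  0.0786] xw 0.0843
side 183.5 x [-0.0897 -0.0891 -0.088   0.0873  0.0876  0.0879] y [-0.0865 -0.0863 -0.086   0.0772  0.0779  0.0782] xw 0.0842
[0.14816304 0.60654903 0.23867049]
[ 0.62278153 -0.16070421  0.17479292] [ 0.57818729 -0.15467483  0.09685064]
30 rows xyz [-0.033, -0.0022, 0.0005] rot [0.0141, 0.0128, 0.0476]
[[0.18, 0.597, 0.238], [0.211, 0.585, 0.237], [0.241, 0.572, 0.236], [0.271, 0.558, 0.234], [0.3, 0.542, 0.233], [0.328, 0.525, 0.23], [0.355, 0.506, 0.228], [0.381, 0.486, 0.225], [0.407, 0.465, 0.223], [0.431, 0.443, 0.22], [0.454, 0.419, 0.217], [0.476, 0.395, 0.213], [0.496, 0.369, 0.21], [0.516, 0.342, 0.207], [0.534, 0.315, 0.204], [0.55, 0.286, 0.2], [0.565, 0.257, 0.197], [0.579, 0.227, 0.194], [0.591, 0.197, 0.191], [0.602, 0.166, 0.188], [0.611, 0.134, 0.186], [0.619, 0.102, 0.183], [0.625, 0.069, 0.181], [0.629, 0.037, 0.179], [0.632, 0.004, 0.178], [0.634, -0.029, 0.176], [0.633, -0.062, 0.175], [0.631, -0.095, 0.175], [0.628, -0.128, 0.175], [0.623, -0.161, 0.175]]
10 rows xyz [0.0, 0.0, 0.009] rot [0.0, -0.0, -0.0]
(460, 540, 3) (540, 510, 3)
```

View pics/fit_side.png

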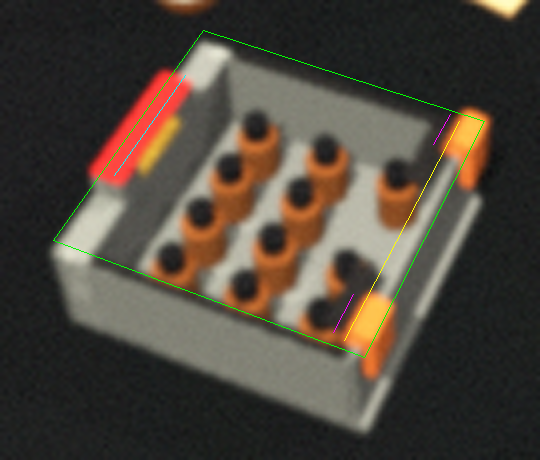

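View pics/fit_top.png

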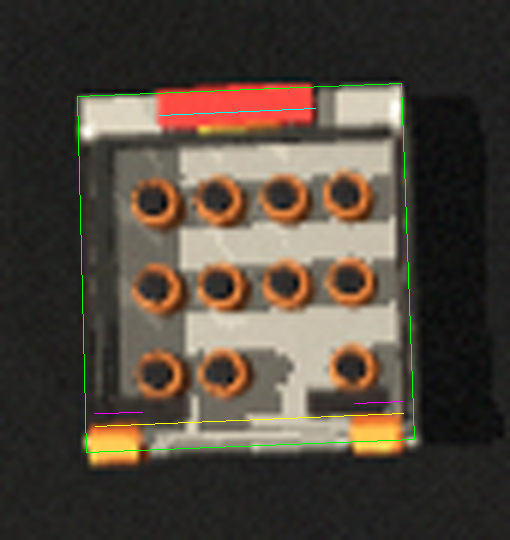

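Overlay of the first guess: the green outline matches the case within a few mm. The keeper's near edge (rows ~125 top, cyan 111) lies nearer the robot than drawn. I check the depth profile and meanwhile set out.

```bash
cat > d.py <<'E'
from h import *
for n,bx in(('top',(225,310,150,240)),('side',(205,340,205,320))):
    c=dict(np.load(n+'.npz'));P=points(c);im=c['img'].astype(int)
    sl=np.s_[bx[2]:bx[3],bx[0]:bx[1]];Q=P[sl].reshape(-1,3);C=im[sl].reshape(-1,3)
    L=(Q-[.54,.162,0])@Rz(182.6)
    red=(C[:,0]>110)&(C[:,1]<80)&(C[:,2]<80)&(L[:,0]<-.05)&(L[:,2]>.07)
    org=(C[:,0]>170)&(C[:,1]>80)&(C[:,2]<100)&(L[:,0]>.055)&(L[:,2]>.07)&(abs(L[:,1])>.045)
    pc=lambda v:np.percentile(v,[0,5,25,50,75,95,100]).round(4)
    print(n,'red x',pc(L[red,0]),'y',pc(L[red,1]),'z',pc(L[red,2]))
    for s in(1,-1):
        m=org&(L[:,1]*s>0);print(' cat',s,'x',pc(L[m,0]),'y',pc(L[m,1]),'z',pc(L[m,2]))
    m=(abs(L[:,1])>.045)&(abs(L[:,1])<.075)&(L[:,0]<-.06)
    b=np.arange(-.096,-.062,.003);print(' keeper wall z', [(round(a*1000),np.median(L[m&(abs(L[:,0]-a)<.0015),2]).round(3)) for a in b if (m&(abs(L[:,0]-a)<.0015)).any()])
    m=(abs(L[:,1])<.045)&(L[:,0]>.06)
    b=np.arange(.063,.1,.003);print(' near wall z', [(round(a*1000),np.median(L[m&(abs(L[:,0]-a)<.0015),2]).round(3)) for a in b if (m&(abs(L[:,0]-a)<.0015)).any()])
E
python3 d.py
```

```text
top red x [-0.0902 -0.0888 -0.0851 -0.0809 -0.0763 -0.0714 -0.0704] y [-0.0354 -0.031  -0.0157  0.0024  0.0226  0.0355  0.0388] z [0.0702 0.0768 0.0807 0.0825 0.0842 0.0867 0.0894]
 cat 1 x [0.0782 0.0787 0.082  0.0872 0.0909 0.0941 0.1175] y [0.0526 0.0567 0.0609 0.0674 0.0738 0.0777 0.167 ] z [0.0716 0.0794 0.0838 0.0864 0.0879 0.0894 1.2676]
 cat -1 x [0.0789 0.0793 0.0825 0.0858 0.0913 0.0944 0.0946] y [-0.0745 -0.0743 -0.0683 -0.0628 -0.0569 -0.0529 -0.0522] z [0.0737 0.0799 0.0829 0.0845 0.0864 0.0882 0.0902]
 keeper wall z [(-90, np.float64(0.064)), (-87, np.float64(0.064)), (-84, np.float64(0.064)), (-81, np.float64(0.064)), (-78, np.float64(0.064)), (-75, np.float64(0.063)), (-72, np.float64(0.039)), (-69, np.float64(0.007)), (-66, np.float64(0.005)), (-63, np.float64(0.008))]
 near wall z [(63, np.float64(0.006)), (66, np.float64(0.007)), (69, np.float64(0.007)), (72, np.float64(0.007)), (75, np.float64(0.008)), (78, np.float64(0.006)), (81, np.float64(0.006)), (84, np.float64(0.072)), (87, np.float64(0.041)), (90, np.float64(0.004)), (93, np.float64(0.001)), (96, np.float6
[... 442 characters left out ...]
9] y [-0.4447 -0.0788 -0.0765 -0.0697 -0.0625 -0.0561 -0.054 ] z [0.0705 0.0739 0.0802 0.0856 0.0866 0.0883 0.7511]
 keeper wall z [(-90, np.float64(0.063)), (-87, np.float64(0.064)), (-84, np.float64(0.064)), (-81, np.float64(0.064)), (-78, np.float64(0.064)), (-75, np.float64(0.064)), (-72, np.float64(0.046)), (-69, np.float64(0.035)), (-66, np.float64(0.007)), (-63, np.float64(0.012))]
 near wall z [(63, np.float64(0.008)), (66, np.float64(0.074)), (69, np.float64(0.075)), (72, np.float64(0.074)), (75, np.float64(0.074)), (78, np.float64(0.072)), (84, np.float64(0.072)), (87, np.float64(0.041)), (90, np.float64(0.005)), (93, np.float64(0.0)), (96, np.float64(-0.0)), (99, np.float64(0.0))]
```

>>> arm_command --grip '[0.087,0.087,0.087,0.087,0.087,0.087,0.087,0.087,0.087,0.087]' --xyz '[[-0.033,-0.0022,0.0005],[-0.033,-0.0022,0.0005],[-0.033,-0.0022,0.0005],[-0.033,-0.0022,0.0005],[-0.033,-0.0022,0.0005],[-0.033,-0.0022,0.0005],[-0.033,-0.0022,0.0005],[-0.033,-0.0022,0.0005],[-0.033,-0.0022,0.0005],[-0.033,-0.0022,0.0005]]' --rotation '[[0.0141,0.0128,0.0476],[0.0141,0.0128,0.0476],[0.0141,0.0128,0.0476],[0.0141,0.0128,0.0476],[0.0141,0.0128,0.0476],[0.0141,0.0128,0.0476],[0.0141,0.0128,0.0476],[0.0141,0.0128,0.0476],[0.0141,0.0128,0.0476],[0.0141,0.0128,0.0476]]'

```text
time_s: 0.93
tool_pos: [0.4326, 0.4425, 0.22]
ee_rot: [-0.072, 0.35, 0.932, -0.062]
ft_force: [1.8, -0.2, -0.3]
opening: 1.001
grasp_force: 0.0
```

>>> arm_command --grip '[0.087,0.087,0.087,0.087,0.087,0.087,0.087,0.087,0.087,0.087]' --xyz '[[-0.033,-0.0022,0.0005],[-0.033,-0.0022,0.0005],[-0.033,-0.0022,0.0005],[-0.033,-0.0022,0.0005],[-0.033,-0.0022,0.0005],[-0.033,-0.0022,0.0005],[-0.033,-0.0022,0.0005],[-0.033,-0.0022,0.0005],[-0.033,-0.0022,0.0005],[-0.033,-0.0022,0.0005]]' --rotation '[[0.0141,0.0128,0.0476],[0.0141,0.0128,0.0476],[0.0141,0.0128,0.0476],[0.0141,0.0128,0.0476],[0.0141,0.0128,0.0476],[0.0141,0.0128,0.0476],[0.0141,0.0128,0.0476],[0.0141,0.0128,0.0476],[0.0141,0.0128,0.0476],[0.0141,0.0128,0.0476]]'

```text
time_s: 1.77
tool_pos: [0.6037, 0.1651, 0.1881]
ee_rot: [-0.138, 0.557, 0.81, -0.12]
ft_force: [0.7, 0.3, 0.5]
opening: 1.0
grasp_force: 0.0
```

>>> arm_command --grip '[0.087,0.087,0.087,0.087,0.087,0.087,0.087,0.087,0.087,0.087]' --xyz '[[-0.033,-0.0022,0.0005],[-0.033,-0.0022,0.0005],[-0.033,-0.0022,0.0005],[-0.033,-0.0022,0.0005],[-0.033,-0.0022,0.0005],[-0.033,-0.0022,0.0005],[-0.033,-0.0022,0.0005],[-0.033,-0.0022,0.0005],[-0.033,-0.0022,0.0005],[-0.033,-0.0022,0.0005]]' --rotation '[[0.0141,0.0128,0.0476],[0.0141,0.0128,0.0476],[0.0141,0.0128,0.0476],[0.0141,0.0128,0.0476],[0.0141,0.0128,0.0476],[0.0141,0.0128,0.0476],[0.0141,0.0128,0.0476],[0.0141,0.0128,0.0476],[0.0141,0.0128,0.0476],[0.0141,0.0128,0.0476]]'

```text
time_s: 2.6
tool_pos: [0.6241, -0.1614, 0.1737]
ee_rot: [-0.196, 0.728, 0.635, -0.169]
ft_force: [0.9, -0.0, 1.1]
opening: 1.001
grasp_force: 0.0
```

Case frame fixed from keeper edge and near wall's inner face: origin (0.5345, 0.162), yaw 182.6°. Now one close look at the lid and the correction to the grasp.

```bash
cat > e.py <<'E'
from h import *
ol=[.5658,-.1525,.0752];Rl=Rlid(172.3,30)
p,r,s=cur();print(p,s['joints'])
g=tool_of(ol,Rl);pre=tool_of(ol,Rl,.055)
plan(*pre,5);plan(*g,5,pre)
c=snap('side');im=c['img'][...,::-1].copy()
# predicted handle outline in image
for poly,col in(([(-6,-30,35),(6,-30,35),(6,30,35),(-6,30,35)],(0,255,0)),([(-75,-80,5),(75,-80,5),(75,80,5),(-75,80,5)],(0,0,255))):
    u=proj(c,np.array(poly)/1000@Rl.T+ol);cv2.polylines(im,[(u*8).round().astype(int)],True,col,1,shift=3)
cv2.imwrite('pics/g1.png',cv2.resize(im[100:230,250:410],None,fx=4,fy=4,interpolation=cv2.INTER_CUBIC))
E
python3 e.py
```

```text
[ 0.62408503 -0.16140514  0.17373685] [-0.37368879  0.86116514  1.03653978 -0.11820167  1.75489107 -0.22960563]
5 rows xyz [0.0002, -0.0004, 0.012] rot [-0.0001, -0.0006, -0.0]
5 rows xyz [0.0, 0.0, 0.006] rot [0.0, -0.0, -0.0]
```

View pics/g1.png

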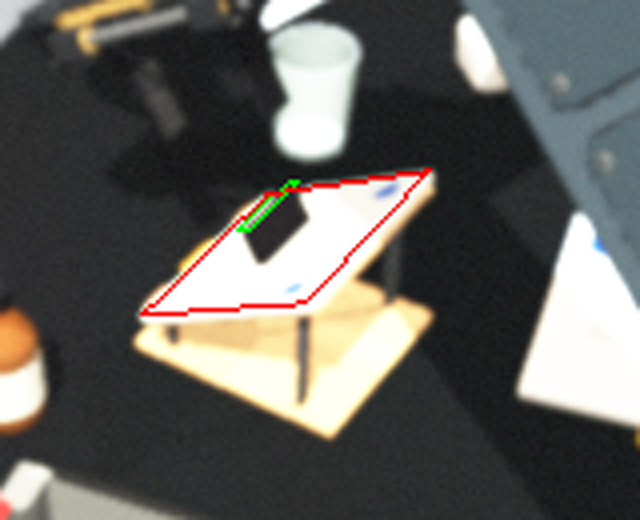

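The predicted lid outline (red) falls on the lid within a pixel or two. Descending and gripping.

>>> arm_command --grip '[0.087,0.087,0.087,0.087,0.087,0.087,0.087,0.087,0.087,0.087]' --xyz '[[0.0002,-0.0004,0.012],[0.0002,-0.0004,0.012],[0.0002,-0.0004,0.012],[0.0002,-0.0004,0.012],[0.0002,-0.0004,0.012],[0,0,0.006],[0,0,0.006],[0,0,0.006],[0,0,0.006],[0,0,0.006]]' --rotation '[[0,-0.0006,0],[0,-0.0006,0],[0,-0.0006,0],[0,-0.0006,0],[0,-0.0006,0],[0,0,0],[0,0,0],[0,0,0],[0,0,0],[0,0,0]]'

```text
time_s: 3.48
tool_pos: [0.5785, -0.1527, 0.0974]
ee_rot: [-0.194, 0.727, 0.637, -0.17]
ft_force: [-0.5, 0.3, -0.6]
opening: 0.998
grasp_force: 0.0
```

>>> arm_command --grip '[0.06,0.04,0.02,0.0,0.0,0.0,0.0,0.0,0.0,0.0]' --xyz '[[0,0,0],[0,0,0],[0,0,0],[0,0,0],[0,0,0],[0,0,0],[0,0,0],[0,0,0],[0,0,0],[0,0,0]]' --rotation '[[0,0,0],[0,0,0],[0,0,0],[0,0,0],[0,0,0],[0,0,0],[0,0,0],[0,0,0],[0,0,0],[0,0,0]]'

```text
time_s: 4.32
tool_pos: [0.5784, -0.1527, 0.0977]
ee_rot: [-0.194, 0.727, 0.636, -0.17]
ft_force: [0.1, -0.2, -0.7]
opening: 0.326
grasp_force: 0.0
```

>>> arm_command --grip '[0.0,0.0,0.0,0.0,0.0,0.0,0.0,0.0,0.0,0.0]' --xyz '[[0,0,0],[0,0,0],[0,0,0],[0,0,0],[0,0,0],[0,0,0],[0,0,0],[0,0,0],[0,0,0],[0,0,0]]' --rotation '[[0,0,0],[0,0,0],[0,0,0],[0,0,0],[0,0,0],[0,0,0],[0,0,0],[0,0,0],[0,0,0],[0,0,0]]'

```text
time_s: 5.15
tool_pos: [0.5773, -0.1525, 0.0982]
ee_rot: [-0.195, 0.726, 0.636, -0.171]
ft_force: [-4.3, 0.2, 5.9]
opening: 0.142
grasp_force: 30.0
```

```bash
cat > f.py <<'E'
from h import *
# case frame and targets
oc=np.array([.5345,.162,0]);yaw=182.6
def lid_for_tip(tip,tilt): # tip in case frame -> lid origin world, R
    Rl=Rlid(yaw,tilt);return oc+Rz(yaw)@np.array(tip)-Rl@np.array([-.088,0,.002]),Rl
if __name__=='__main__':
    p,r,s=cur();print(p,s['opening'],s['grasp_force'])
    up=(p-r[:,2]*.1,r);plan(*up,10)
    o,Rl=lid_for_tip([-.050,0,.100],25);print('lid o',o)
    t=tool_of(o,Rl);print(t[0]);hi=(t[0]+[0,0,.06],t[1])
    print(plan(*hi,20,up))
E
python3 f.py
```

```text
[ 0.57730544 -0.15248893  0.09820416] 0.14170246577743997 29.993715423624963
10 rows xyz [0.0, -0.0, -0.01] rot [0.0, 0.0, -0.0]
lid o [0.50393118 0.16061188 0.13537779]
[0.51448576 0.16109116 0.15803549]
20 rows xyz [0.0157, -0.0064, 0.0015] rot [-0.0044, -0.0041, -0.0079]
[[0.623, -0.143, 0.187], [0.619, -0.126, 0.189], [0.614, -0.11, 0.19], [0.609, -0.094, 0.192], [0.605, -0.077, 0.194], [0.6, -0.061, 0.196], [0.594, -0.045, 0.198], [0.589, -0.029, 0.199], [0.584, -0.013, 0.201], [0.578, 0.003, 0.203], [0.573, 0.019, 0.204], [0.567, 0.035, 0.206], [0.561, 0.051, 0.208], [0.555, 0.067, 0.209], [0.548, 0.083, 0.211], [0.542, 0.099, 0.212], [0.535, 0.114, 0.214], [0.528, 0.13, 0.215], [0.522, 0.146, 0.217], [0.514, 0.161, 0.218]]
```

>>> arm_command --grip '[0.0,0.0,0.0,0.0,0.0,0.0,0.0,0.0,0.0,0.0]' --xyz '[[0,0,-0.004],[0,0,-0.008],[0,0,-0.011],[0,0,-0.011],[0,0,-0.011],[0,0,-0.011],[0,0,-0.011],[0,0,-0.011],[0,0,-0.011],[0,0,-0.011]]' --rotation '[[0,0,0],[0,0,0],[0,0,0],[0,0,0],[0,0,0],[0,0,0],[0,0,0],[0,0,0],[0,0,0],[0,0,0]]'

```text
time_s: 5.98
tool_pos: [0.6299, -0.1595, 0.1837]
ee_rot: [-0.192, 0.727, 0.637, -0.169]
ft_force: [0.2, -0.1, -3.0]
opening: 0.135
grasp_force: 30.0
```

>>> arm_command --grip '[0.0,0.0,0.0,0.0,0.0,0.0,0.0,0.0,0.0,0.0]' --xyz '[[0.0157,-0.0064,0.0015],[0.0157,-0.0064,0.0015],[0.0157,-0.0064,0.0015],[0.0157,-0.0064,0.0015],[0.0157,-0.0064,0.0015],[0.0157,-0.0064,0.0015],[0.0157,-0.0064,0.0015],[0.0157,-0.0064,0.0015],[0.0157,-0.0064,0.0015],[0.0157,-0.0064,0.0015]]' --rotation '[[-0.0044,-0.0041,-0.0079],[-0.0044,-0.0041,-0.0079],[-0.0044,-0.0041,-0.0079],[-0.0044,-0.0041,-0.0079],[-0.0044,-0.0041,-0.0079],[-0.0044,-0.0041,-0.0079],[-0.0044,-0.0041,-0.0079],[-0.0044,-0.0041,-0.0079],[-0.0044,-0.0041,-0.0079],[-0.0044,-0.0041,-0.0079]]'

```text
time_s: 6.82
tool_pos: [0.5788, 0.0044, 0.2025]
ee_rot: [-0.171, 0.701, 0.673, -0.163]
ft_force: [0.1, 0.7, -2.7]
opening: 0.136
grasp_force: 30.0
```

>>> arm_command --grip '[0.0,0.0,0.0,0.0,0.0,0.0,0.0,0.0,0.0,0.0]' --xyz '[[0.0157,-0.0064,0.0015],[0.0157,-0.0064,0.0015],[0.0157,-0.0064,0.0015],[0.0157,-0.0064,0.0015],[0.0157,-0.0064,0.0015],[0.0157,-0.0064,0.0015],[0.0157,-0.0064,0.0015],[0.0157,-0.0064,0.0015],[0.0157,-0.0064,0.0015],[0.0157,-0.0064,0.0015]]' --rotation '[[-0.0044,-0.0041,-0.0079],[-0.0044,-0.0041,-0.0079],[-0.0044,-0.0041,-0.0079],[-0.0044,-0.0041,-0.0079],[-0.0044,-0.0041,-0.0079],[-0.0044,-0.0041,-0.0079],[-0.0044,-0.0041,-0.0079],[-0.0044,-0.0041,-0.0079],[-0.0044,-0.0041,-0.0079],[-0.0044,-0.0041,-0.0079]]'

```text
time_s: 7.65
tool_pos: [0.515, 0.1614, 0.2175]
ee_rot: [-0.149, 0.674, 0.706, -0.156]
ft_force: [-0.4, -0.1, -3.3]
opening: 0.138
grasp_force: 30.0
```

Lid weighs ~0.3 kg and is held. Checking how it sits in the hand from the side camera.

```bash
cat > g.py <<'E'
from f import *
import sys
p,r,s=cur();Rl=np.c_[-r[:,1],-r[:,0],-r[:,2]];ol=p-Rl[:,2]*.025
tip=ol+Rl@[-.088,0,.002];print('tip in case',Rz(yaw).T@(tip-oc),'tilt',np.degrees(np.arccos(Rl[2,2])),'yaw',np.degrees(np.arctan2(Rl[1,0],Rl[0,0])))
for n in ('side','top'):
    c=snap(n);P=points(c);L=(P-ol)@Rl;im=c['img'].astype(int)
    box=(abs(L[...,0])<.1)&(abs(L[...,1])<.1)&(abs(L[...,2])<.025)&(c['depth']>0)
    w=box&(im.min(-1)>150)&(L[...,2]>-.01);b=box&(im[...,2]>im[...,0]+50)&(im[...,2]>100);y=box&(im[...,0]>130)&(im[...,1]>100)&(im[...,2]<80)&(L[...,0]<-.06)
    if w.sum()>30:
        Q=L[w];A=np.c_[Q[:,:2],np.ones(len(Q))];k=np.linalg.lstsq(A,Q[:,2],rcond=None)[0]
        print(n,'white',w.sum(),'z=',k.round(4),'x',np.percentile(Q[:,0],[1,99]).round(4),'y',np.percentile(Q[:,1],[1,99]).round(4))
    for sg in(1,-1):
        m=b&(L[...,1]*sg>0)
        if m.any(): print(n,'dot',sg,L[m].mean(0).round(4),m.sum())
    if y.any(): print(n,'tongue',np.median(L[y],0).round(4),L[y].min(0).round(4),L[y].max(0).round(4),y.sum())
    if len(sys.argv)>1 and n=='side':
        i=c['img'][...,::-1].copy();cv2.imwrite(sys.argv[1],cv2.resize(i[130:330,180:380],None,fx=3,fy=3,interpolation=cv2.INTER_CUBIC))
E
python3 g.py pics/h1.png
```

```text
tip in case [-0.0506339  -0.0003502   0.15960176] tilt 24.858716566897296 yaw -177.3313475012836
side white 3073 z= [-0.0049  0.0009  0.0039] x [-0.0771  0.0737] y [-0.0797  0.0784]
side dot 1 [0.048  0.0607 0.0044] 24
side dot -1 [ 0.048  -0.0589  0.0043] 35
top white 1100 z= [-0.003  -0.0123  0.0037] x [-0.0729  0.0752] y [-0.0028  0.0781]
top dot 1 [0.0505 0.0596 0.004 ] 36
```

View pics/h1.png

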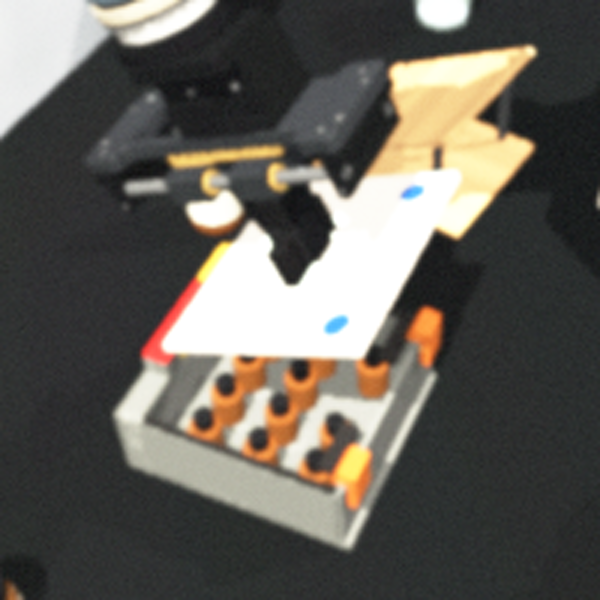

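The lid sits in the hand as modelled (dots within 2 mm, level in y). Lid underside is ~26 mm from TCP. Approaching the keeper.

```bash
cat > k.py <<'E'
from f import *
import sys
H=.026
def seq(steps):
    frm=None
    for tx,ty,tz,ti,n in steps:
        o,Rl=lid_for_tip([tx,ty,tz],ti);t=tool_of(o,Rl,H);print(t[0].round(4));plan(*t,n,frm);frm=t
def now():
    p,r,s=cur();Rl=np.c_[-r[:,1],-r[:,0],-r[:,2]];tip=p-Rl[:,2]*H+Rl@[-.088,0,.002]
    e=Rl.T@Rz(yaw)
    print('tip',(Rz(yaw).T@(tip-oc)).round(4),'tilt',np.degrees(np.arccos(Rl[2,2])).round(2),'F case',(Rz(yaw).T@s['ft_force']).round(1),'t',s['time_s'])
now();seq(eval(sys.argv[1]))
E
python3 k.py "[(-.060,0,.076,24,10),(-.0825,0,.0738,23,10)]"
```

```text
tip [-0.0491 -0.0022  0.1589] tilt 24.94 F case [-0.1  0.6 -2.2] t 7.75
[0.5239 0.1615 0.1337]
10 rows xyz [-0.0002, 0.0044, 0.0072] rot [-0.0016, 0.0001, 0.0004]
[0.5454 0.1625 0.1303]
10 rows xyz [-0.0, 0.0021, -0.0005] rot [-0.0017, 0.0, 0.0]
```

>>> arm_command --grip '[0.0,0.0,0.0,0.0,0.0,0.0,0.0,0.0,0.0,0.0]' --xyz '[[0,0.0044,0.0072],[0,0.0044,0.0072],[0,0.0044,0.0072],[0,0.0044,0.0072],[0,0.0044,0.0072],[0,0.0044,0.0072],[0,0.0044,0.0072],[0,0.0044,0.0072],[0,0.0044,0.0072],[0,0.0044,0.0072]]' --rotation '[[-0.0016,0,0],[-0.0016,0,0],[-0.0016,0,0],[-0.0016,0,0],[-0.0016,0,0],[-0.0016,0,0],[-0.0016,0,0],[-0.0016,0,0],[-0.0016,0,0],[-0.0016,0,0]]'

```text
time_s: 8.58
tool_pos: [0.5261, 0.1604, 0.1326]
ee_rot: [-0.143, 0.676, 0.707, -0.15]
ft_force: [-0.7, -0.4, -2.8]
opening: 0.14
grasp_force: 30.0
```

```bash
python3 k.py "[(-.0825,0,.0738,23,10)]"; python3 g.py pics/h2.png
```

```text
tip [-0.0622  0.0012  0.0749] tilt 23.96 F case [ 0.7  0.4 -2.8] t 8.5833
[0.5454 0.1625 0.1303]
10 rows xyz [0.0001, 0.0019, -0.0006] rot [-0.0017, 0.0, 0.0]
tip in case [-0.06261162  0.00122543  0.07586147] tilt 23.963829092417384 yaw -177.38826214015214
side white 2689 z= [-0.0046  0.0014  0.0038] x [-0.0764  0.0738] y [-0.0796  0.0774]
side dot 1 [0.0479 0.0611 0.0042] 28
side dot -1 [ 0.0486 -0.0596  0.0045] 34
side tongue [-0.0982 -0.0088  0.0134] [-0.0997 -0.079  -0.0165] [-0.0668  0.0112  0.0155] 18
top white 926 z= [-0.001   0.0036  0.0017] x [-0.0744  0.0734] y [-0.0024  0.0811]
top dot 1 [0.0491 0.0635 0.0026] 33
```

View pics/h2.png

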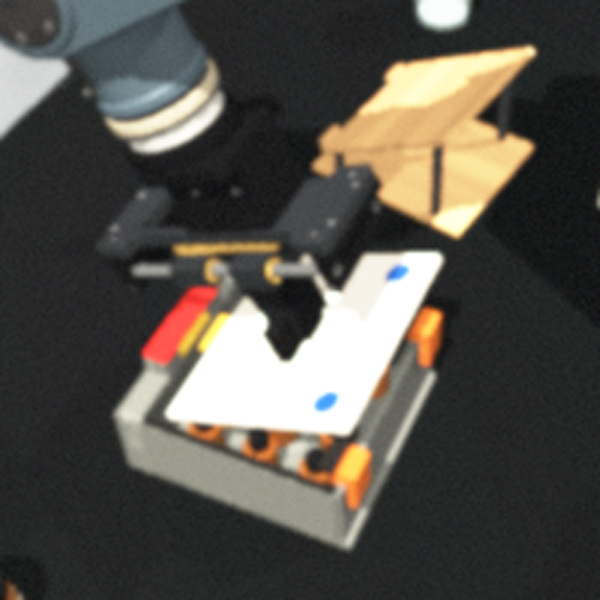

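Tongue at crop (213,332), slot's yellow mark at (194,335); I check their lateral alignment by depth in the same camera.

```bash
cat > y.py <<'E'
from f import *
c=dict(np.load('side.npz'));P=points(c);im=c['img'].astype(int);L=(P-oc)@Rz(yaw)
r,g,b=im[...,0],im[...,1],im[...,2]
m=(r>140)&(g>100)&(b<90)&(r-b>90)&(g-b>50);M=np.zeros_like(m);M[225:262,228:268]=1;m&=M
n,lab,st,ce=cv2.connectedComponentsWithStats(m.astype(np.uint8))
for i in range(1,n):
    if st[i,4]>5:
        q=L[lab==i];print(ce[i].round(1),st[i],np.median(q,0).round(4),np.percentile(q,[5,95],axis=0).round(4).tolist())
red=(r>110)&(g<80)&(b<80)&(abs(L[...,0]+.085)<.02)&(L[...,2]>.07)&(L[...,2]<.09);print('red y',np.percentile(L[red][:,1],[1,5,50,95,99]).round(4))
E
python3 y.py
```

```text
[244.4 240.7] [239 234  12  14  74] [-0.077   0.0001  0.0696] [[-0.0809, -0.0171, 0.0594], [-0.0759, 0.0192, 0.081]]
red y [-0.0343 -0.0307  0.0166  0.0284  0.0306]
```

```bash
cat >> y.py <<'E'
print('colours',im[240,246:258].tolist())
m=(r>200)&(g>150)&(b<170)&(r-b>60)&M.astype(bool)&(L[...,0]>-.072)
q=L[m];print(m.sum(),np.median(q,0).round(4),np.percentile(q,[3,97],axis=0).round(4))
E
sed -i 's/M\[225:262,228:268\]/M[225:262,228:270]/' y.py; python3 y.py
```

```text
[244.4 240.7] [239 234  12  14  74] [-0.077   0.0001  0.0696] [[-0.0809, -0.0171, 0.0594], [-0.0759, 0.0192, 0.081]]
red y [-0.0343 -0.0307  0.0166  0.0284  0.0306]
colours [[214, 169, 69], [170, 140, 74], [177, 149, 88], [239, 207, 99], [254, 245, 111], [255, 252, 124], [255, 254, 168], [255, 255, 234], [255, 255, 254], [255, 255, 255], [255, 255, 255], [255, 255, 255]]
34 [-0.061  -0.0003  0.0778] [[-0.0653 -0.0145  0.074 ]
 [-0.0576  0.0176  0.0805]]
```

Tongue centre y≈0.5 mm, slot ≈1 mm: aligned. Hooking.

>>> arm_command --grip '[0.0,0.0,0.0,0.0,0.0,0.0,0.0,0.0,0.0,0.0]' --xyz '[[0,0.002,-0.0006],[0,0.002,-0.0006],[0,0.002,-0.0006],[0,0.002,-0.0006],[0,0.002,-0.0006],[0,0.002,-0.0006],[0,0.002,-0.0006],[0,0.002,-0.0006],[0,0.002,-0.0006],[0,0.002,-0.0006]]' --rotation '[[-0.0017,0,0],[-0.0017,0,0],[-0.0017,0,0],[-0.0017,0,0],[-0.0017,0,0],[-0.0017,0,0],[-0.0017,0,0],[-0.0017,0,0],[-0.0017,0,0],[-0.0017,0,0]]'

```text
time_s: 9.52
tool_pos: [0.5463, 0.1614, 0.1309]
ee_rot: [-0.138, 0.677, 0.708, -0.145]
ft_force: [-0.6, 0.3, -3.1]
opening: 0.138
grasp_force: 30.0
```

```bash
python3 k.py "[(-.0845,0,.0733,23,5),(-.086,0,.073,15,10),(-.0875,0,.0725,9,10),(-.088,0,.072,7,5)]"
python3 - <<'E'
from f import *
c=snap('side')
E
python3 y.py
```

```text
tip [-0.0834  0.0012  0.0744] tilt 23.07 F case [ 0.6 -0.4 -3.1] t 9.5167
[0.5474 0.1626 0.1298]
5 rows xyz [0.0002, 0.0003, 0.0001] rot [-0.0002, 0.0001, 0.0001]
[0.5417 0.1623 0.119 ]
10 rows xyz [0.0, -0.0002, 0.0012] rot [-0.014, -0.0, 0.0]
[0.5388 0.1622 0.11  ]
10 rows xyz [0.0, -0.0001, 0.0009] rot [-0.0105, 0.0, -0.0]
[0.5381 0.1622 0.1065]
5 rows xyz [-0.0, -0.0001, 0.0007] rot [-0.007, 0.0, 0.0]
red y [-0.0368 -0.0347  0.0215  0.0364  0.0373]
colours [[255, 255, 255], [255, 255, 255], [255, 255, 255], [255, 255, 255], [255, 255, 255], [255, 255, 255], [255, 255, 255], [255, 255, 255], [255, 255, 255], [255, 255, 255], [255, 255, 255], [255, 255, 255]]
  return _methods._mean(a, axis=axis, dtype=dtype,
  ret = um.true_divide(
Traceback (most recent call last):
  File "y.py", line 12, in <module>
    q=L[m];print(m.sum(),np.median(q,0).round(4),np.percentile(q,[3,97],axis=0).round(4))
                                                 ~~~~~~~~~~~~~^^^^^^^^^^^^^^^^^
IndexError: index -1 is out of bounds for axis 0 with size 0
```

```bash
python3 k.py "[(-.0865,0,.0728,21,10)]"
```

```text
tip [-0.0836  0.0012  0.0742] tilt 23.06 F case [ 0.8 -0.  -4.1] t 9.5667
[0.5474 0.1626 0.1267]
10 rows xyz [0.0001, 0.0002, 0.0003] rot [-0.0036, 0.0, 0.0]
```

>>> arm_command --grip '[0.0,0.0,0.0,0.0,0.0,0.0,0.0,0.0,0.0,0.0]' --xyz '[[0.0001,0.0002,0.0003],[0.0001,0.0002,0.0003],[0.0001,0.0002,0.0003],[0.0001,0.0002,0.0003],[0.0001,0.0002,0.0003],[0.0001,0.0002,0.0003],[0.0001,0.0002,0.0003],[0.0001,0.0002,0.0003],[0.0001,0.0002,0.0003],[0.0001,0.0002,0.0003]]' --rotation '[[-0.0036,0,0],[-0.0036,0,0],[-0.0036,0,0],[-0.0036,0,0],[-0.0036,0,0],[-0.0036,0,0],[-0.0036,0,0],[-0.0036,0,0],[-0.0036,0,0],[-0.0036,0,0]]'

```text
time_s: 10.4
tool_pos: [0.5469, 0.1623, 0.1276]
ee_rot: [-0.126, 0.679, 0.711, -0.132]
ft_force: [-2.0, -0.7, -2.5]
opening: 0.133
grasp_force: 30.0
```

```bash
python3 k.py "[(-.087,0,.0726,14,10),(-.0875,0,.0724,9,10)]"
```

```text
tip [-0.086   0.0002  0.0737] tilt 20.98 F case [ 2.   0.7 -2.5] t 10.4
[0.5419 0.1623 0.1172]
10 rows xyz [0.0, -0.0002, 0.0011] rot [-0.0122, 0.0, 0.0]
[0.5388 0.1622 0.1099]
10 rows xyz [0.0, -0.0002, 0.0008] rot [-0.0087, 0.0, -0.0]
```

>>> arm_command --grip '[0.0,0.0,0.0,0.0,0.0,0.0,0.0,0.0,0.0,0.0]' --xyz '[[0,-0.0002,0.0011],[0,-0.0002,0.0011],[0,-0.0002,0.0011],[0,-0.0002,0.0011],[0,-0.0002,0.0011],[0,-0.0002,0.0011],[0,-0.0002,0.0011],[0,-0.0002,0.0011],[0,-0.0002,0.0011],[0,-0.0002,0.0011]]' --rotation '[[-0.0122,0,0],[-0.0122,0,0],[-0.0122,0,0],[-0.0122,0,0],[-0.0122,0,0],[-0.0122,0,0],[-0.0122,0,0],[-0.0122,0,0],[-0.0122,0,0],[-0.0122,0,0]]'

```text
time_s: 11.23
tool_pos: [0.5413, 0.1621, 0.1176]
ee_rot: [-0.084, 0.686, 0.718, -0.088]
ft_force: [-5.3, -1.3, 1.0]
opening: 0.135
grasp_force: 30.0
```

```bash
python3 k.py "[(-.088,0,.0722,8.5,10)]"
```

```text
tip [-0.0864  0.0001  0.073 ] tilt 13.97 F case [5.3 1.1 1. ] t 11.2333
[0.539  0.1622 0.1089]
10 rows xyz [0.0, -0.0001, 0.0009] rot [-0.0096, 0.0, 0.0]
```

>>> arm_command --grip '[0.0,0.0,0.0,0.0,0.0,0.0,0.0,0.0,0.0,0.0]' --xyz '[[0,-0.0001,0.0008],[0,-0.0001,0.0008],[0,-0.0001,0.0008],[0,-0.0001,0.0008],[0,-0.0001,0.0008],[0,-0.0001,0.0008],[0,-0.0001,0.0008],[0,-0.0001,0.0008],[0,-0.0001,0.0008],[0,-0.0001,0.0008]]' --rotation '[[-0.0096,0,0],[-0.0096,0,0],[-0.0096,0,0],[-0.0096,0,0],[-0.0096,0,0],[-0.0096,0,0],[-0.0096,0,0],[-0.0096,0,0],[-0.0096,0,0],[-0.0096,0,0]]'

```text
time_s: 12.07
tool_pos: [0.5376, 0.162, 0.1099]
ee_rot: [-0.052, 0.689, 0.721, -0.054]
ft_force: [-7.3, -0.8, 1.2]
opening: 0.135
grasp_force: 30.0
```

```bash
python3 k.py "[(-.088,0,.0724,6,10)]"; python3 g.py|grep -v top
```

```text
tip [-0.0865  0.0001  0.0729] tilt 8.63 F case [7.4 0.4 1.2] t 12.0667
[0.5375 0.1621 0.1055]
10 rows xyz [0.0, 0.0001, 0.0004] rot [-0.0046, 0.0, 0.0]
tip in case [-0.08660921  0.00012263  0.07390892] tilt 8.632214192532242 yaw -177.37727362069396
side white 2955 z= [0.0092 0.006  0.003 ] x [-0.0942  0.0734] y [-0.0799  0.0732]
side dot 1 [0.0512 0.0606 0.0041] 25
side dot -1 [ 0.0484 -0.0594  0.0038] 41
```

>>> arm_command --grip '[0.0,0.0,0.0,0.0,0.0,0.0,0.0,0.0,0.0,0.0]' --xyz '[[0,0,0.0004],[0,0,0.0004],[0,0,0.0004],[0,0,0.0004],[0,0,0.0004],[0,0,0.0004],[0,0,0.0004],[0,0,0.0004],[0,0,0.0004],[0,0,0.0004]]' --rotation '[[-0.0046,0,0],[-0.0046,0,0],[-0.0046,0,0],[-0.0046,0,0],[-0.0046,0,0],[-0.0046,0,0],[-0.0046,0,0],[-0.0046,0,0],[-0.0046,0,0],[-0.0046,0,0]]'

```text
time_s: 13.0
tool_pos: [0.536, 0.1621, 0.1057]
ee_rot: [-0.037, 0.69, 0.722, -0.039]
ft_force: [-8.5, -0.9, 1.9]
opening: 0.135
grasp_force: 30.0
```

```bash
python3 k.py "[(-.0875,0,.0727,4.8,10)]"
```

```text
tip [-0.0864 -0.      0.0724] tilt 6.14 F case [8.5 0.5 1.9] t 13.0
[0.5363 0.1621 0.104 ]
10 rows xyz [-0.0, 0.0, 0.0002] rot [-0.0023, 0.0, 0.0001]
```

>>> arm_command --grip '[0.0,0.0,0.0,0.0,0.0,0.0,0.0,0.0,0.0,0.0]' --xyz '[[0,0,0.0002],[0,0,0.0002],[0,0,0.0002],[0,0,0.0002],[0,0,0.0002],[0,0,0.0002],[0,0,0.0002],[0,0,0],[0,0,0],[0,0,0]]' --rotation '[[-0.0023,0,0],[-0.0023,0,0],[-0.0023,0,0],[-0.0023,0,0],[-0.0023,0,0],[-0.0023,0,0],[-0.0023,0,0],[0,0,0],[0,0,0],[0,0,0]]'

```text
time_s: 13.83
tool_pos: [0.5355, 0.1621, 0.1044]
ee_rot: [-0.032, 0.69, 0.722, -0.033]
ft_force: [-9.8, -0.6, 2.8]
opening: 0.137
grasp_force: 30.0
```

```bash
python3 k.py "[(-.0875,0,.0727,4.8,10)]"; python3 -c "
from f import *
print(arm.read_state()['torque'])"; python3 g.py|grep -v top
```

```text
tip [-0.0864 -0.0001  0.0724] tilt 5.27 F case [9.8 0.2 2.8] t 13.8333
[0.5363 0.1621 0.104 ]
10 rows xyz [-0.0, 0.0001, 0.0] rot [-0.0008, 0.0, 0.0001]
[-0.14827705  1.31490656  0.05330228]
tip in case [-8.65325536e-02 -5.74259378e-05  7.33944795e-02] tilt 5.270635333352761 yaw -177.36594516991343
side white 3000 z= [0.0085 0.0084 0.003 ] x [-0.0937  0.0732] y [-0.08    0.0718]
side dot 1 [0.0538 0.0614 0.0028] 7
side dot -1 [ 0.0484 -0.0594  0.0035] 40
side tongue [-0.0786 -0.0011  0.0112] [-0.0786 -0.0011  0.0112] [-0.0786 -0.0011  0.0112] 1
```

>>> arm_command --grip '[0.0,0.0,0.0,0.0,0.0,0.0,0.0,0.0,0.0,0.0]' --xyz '[[0,0,0.0002],[0,0,0.0002],[0,0,0.0002],[0,0,0.0002],[0,0,0],[0,0,0],[0,0,0],[0,0,0],[0,0,0],[0,0,0]]' --rotation '[[-0.0023,0,0],[-0.0023,0,0],[-0.0023,0,0],[-0.0023,0,0],[0,0,0],[0,0,0],[0,0,0],[0,0,0],[0,0,0],[0,0,0]]'

```text
time_s: 14.77
tool_pos: [0.5352, 0.1621, 0.1036]
ee_rot: [-0.029, 0.69, 0.723, -0.03]
ft_force: [-9.9, -0.5, 3.0]
opening: 0.133
grasp_force: 30.0
```

```bash
python3 k.py "[(-.0875,0,.0727,4.5,10)]"; python3 -c "
from f import *
print(arm.read_state()['torque'])
c=snap('side');cv2.imwrite('pics/h3.png',cv2.resize(c['img'][190:330,190:350,::-1],None,fx=4,fy=4,interpolation=cv2.INTER_CUBIC))"
```

```text
tip [-0.0864 -0.0001  0.0723] tilt 4.77 F case [9.9 0.1 3. ] t 14.7667
[0.5362 0.1621 0.1035]
10 rows xyz [-0.0, 0.0001, -0.0] rot [-0.0005, 0.0, 0.0001]
[-0.1748541   1.41174893 -0.03135175]
```

View pics/h3.png

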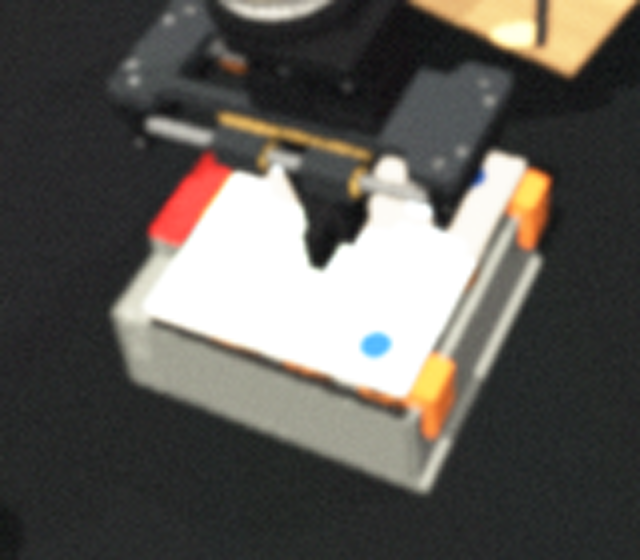

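Tongue hidden under the keeper, lid's near edge still just above the catches. Lowering a little more.

>>> arm_command --grip '[0.0,0.0,0.0,0.0,0.0,0.0,0.0,0.0,0.0,0.0]' --xyz '[[0,0,0.0002],[0,0,0.0002],[0,0,0.0002],[0,0,0.0002],[0,0,0.0001],[0,0,0],[0,0,0],[0,0,0],[0,0,0],[0,0,0]]' --rotation '[[-0.0023,0,0],[-0.0023,0,0],[-0.0023,0,0],[-0.0023,0,0],[-0.001,0,0],[0,0,0],[0,0,0],[0,0,0],[0,0,0],[0,0,0]]'

```text
time_s: 15.65
tool_pos: [0.5351, 0.1621, 0.1031]
ee_rot: [-0.025, 0.69, 0.723, -0.027]
ft_force: [-10.4, -1.0, 5.9]
opening: 0.136
grasp_force: 30.0
```

```bash
python3 k.py "[(-.0875,0,.0727,4.,10)]"; python3 -c "
from f import *
print(arm.read_state()['torque'])"
```

```text
tip [-0.0866 -0.0001  0.0728] tilt 4.2 F case [10.5  0.5  5.9] t 15.65
[0.5359 0.1621 0.1028]
10 rows xyz [-0.0, 0.0001, 0.0] rot [-0.0004, 0.0, 0.0]
[-0.21283255  1.74449995 -0.04848928]
```

Contact with the catches felt (Fz +3 N, moment up). Letting go.

>>> arm_command --grip '[0.014,0.018,0.022,0.028,0.034,0.04,0.04,0.04,0.04,0.04]' --xyz '[[0,0,0],[0,0,0],[0,0,0],[0,0,0],[0,0,0],[0,0,0],[0,0,0],[0,0,0],[0,0,0],[0,0,0]]' --rotation '[[0,0,0],[0,0,0],[0,0,0],[0,0,0],[0,0,0],[0,0,0],[0,0,0],[0,0,0],[0,0,0],[0,0,0]]'

```text
time_s: 16.48
tool_pos: [0.5391, 0.162, 0.103]
ee_rot: [-0.022, 0.69, 0.723, -0.024]
ft_force: [-0.3, -0.9, 0.2]
opening: 0.455
grasp_force: 0.0
```

>>> arm_command --grip '[0.04,0.04,0.04,0.04,0.04,0.04,0.04,0.04,0.04,0.04]' --xyz '[[0,0,0],[0,0,-0.004],[0,0,-0.01],[0,0,-0.012],[0,0,-0.012],[0,0,-0.012],[0,0,-0.012],[0,0,-0.012],[0,0,-0.012],[0,0,-0.012]]' --rotation '[[0,0,0],[0,0,0],[0,0,0],[0,0,0],[0,0,0],[0,0,0],[0,0,0],[0,0,0],[0,0,0],[0,0,0]]'

```text
time_s: 17.32
tool_pos: [0.5454, 0.1623, 0.2024]
ee_rot: [-0.022, 0.69, 0.723, -0.023]
ft_force: [-0.6, -0.5, 0.9]
opening: 0.461
grasp_force: 0.0
```

```bash
cat > l.py <<'E'
from f import *
import sys
p,r,s=cur();print(p,s['ft_force'],s['opening'],s['time_s'])
for n in('side','top'):
    c=snap(n);P=points(c);L=(P-oc)@Rz(yaw);im=c['img'].astype(int)
    b=(im[...,2]>im[...,0]+50)&(im[...,2]>100)&(abs(L[...,0])<.09)&(abs(L[...,1])<.09)&(L[...,2]>.05)&(L[...,2]<.11)
    for sg in(1,-1):
        m=b&(L[...,1]*sg>0)
        if m.any():print(n,'dot',sg,L[m].mean(0).round(4),m.sum(),'world',P[m].mean(0).round(4))
    w=(im.min(-1)>150)&(abs(L[...,0])<.09)&(abs(L[...,1])<.085)&(L[...,2]>.06)&(L[...,2]<.1)
    Q=L[w]
    for _ in range(4):
        k=np.linalg.lstsq(np.c_[Q[:,:2],np.ones(len(Q))],Q[:,2],rcond=None)[0];d=Q[:,2]-np.c_[Q[:,:2],np.ones(len(Q))]@k;Q=Q[abs(d)<.004]
    print(n,'plane',len(Q),np.degrees(k[:2]).round(2),k[2].round(4),'x',np.percentile(Q[:,0],[1,99]).round(4),'y',np.percentile(Q[:,1],[1,99]).round(4))
    if len(sys.argv)>1 and n=='side':cv2.imwrite(sys.argv[1],cv2.resize(c['img'][190:330,190:350,::-1],None,fx=4,fy=4,interpolation=cv2.INTER_CUBIC))
E
python3 l.py
```

```text
[0.5454046  0.16233627 0.20238418] [-0.56662811 -0.52593418  0.91309537] 0.46085068196223483 17.3167
side dot 1 [0.0494 0.0603 0.0858] 29 world [0.4879 0.0995 0.0858]
side dot -1 [ 0.0491 -0.0594  0.0855] 42 world [0.4828 0.2191 0.0855]
side plane 3803 [4.17 0.06] 0.0814 x [-0.0764  0.0743] y [-0.0793  0.0788]
top dot 1 [0.0499 0.0634 0.0857] 33 world [0.4875 0.0964 0.0857]
top plane 999 [ 4.05 -0.02] 0.081 x [-0.0743  0.0738] y [0.0098 0.0825]
```

Lid rests hooked at 4.1° with both dots at z≈85.7 mm. Now press dot_left with closed fingers.

```bash
cat > m.py <<'E'
from f import *
def at(y,z,x=.049): return oc+Rz(yaw)@np.array([x,y,z+.017]), np.c_[-Rz(yaw)[:,1],-Rz(yaw)[:,0],-Rz(yaw)[:,2]]
a=at(.06,.105);print(a[0]);plan(*a,10);plan(*at(.06,.084),10,a)
plan(*at(-.06,.105),10,a)
E
python3 m.py
```

```text
[0.48827222 0.09983898 0.122     ]
10 rows xyz [-0.006, -0.0059, 0.0084] rot [-0.006, -0.0, 0.0]
10 rows xyz [0.0, 0.0, 0.0021] rot [0.0, 0.0, -0.0]
10 rows xyz [0.012, -0.0, 0.0] rot [0.0, 0.0, -0.0]
```

>>> arm_command --grip '[0,0,0,0,0,0,0,0,0,0]' --xyz '[[-0.006,-0.0059,0.0084],[-0.006,-0.0059,0.0084],[-0.006,-0.0059,0.0084],[-0.006,-0.0059,0.0084],[-0.006,-0.0059,0.0084],[-0.006,-0.0059,0.0084],[-0.006,-0.0059,0.0084],[-0.006,-0.0059,0.0084],[-0.006,-0.0059,0.0084],[-0.006,-0.0059,0.0084]]' --rotation '[[-0.006,0,0],[-0.006,0,0],[-0.006,0,0],[-0.006,0,0],[-0.006,0,0],[-0.006,0,0],[-0.006,0,0],[-0.006,0,0],[-0.006,0,0],[-0.006,0,0]]'

```text
time_s: 18.25
tool_pos: [0.4853, 0.0992, 0.1187]
ee_rot: [-0.002, 0.691, 0.723, -0.002]
ft_force: [0.3, 0.1, 0.0]
opening: 0.005
grasp_force: 0.0
```

>>> arm_command --grip '[0,0,0,0,0,0,0,0,0,0]' --xyz '[[0,0,0.0019],[0,0,0.0019],[0,0,0.0019],[0,0,0.0019],[0,0,0.0019],[0,0,0.0019],[0,0,0.0019],[0,0,0.0019],[0,0,0.0019],[0,0,0.0019]]' --rotation '[[0,0,0],[0,0,0],[0,0,0],[0,0,0],[0,0,0],[0,0,0],[0,0,0],[0,0,0],[0,0,0],[0,0,0]]'

```text
time_s: 19.08
tool_pos: [0.4857, 0.0995, 0.1003]
ee_rot: [-0.002, 0.691, 0.723, -0.002]
ft_force: [-0.1, 0.3, 6.0]
opening: 0.003
grasp_force: 2.7
```

>>> arm_command --grip '[0,0,0,0,0,0,0,0,0,0]' --xyz '[[0,0,0.0008],[0,0,0.0008],[0,0,0.0008],[0,0,0.0008],[0,0,0.0008],[0,0,0.0008],[0,0,0.0008],[0,0,0.0008],[0,0,0.0008],[0,0,0.0008]]' --rotation '[[0,0,0],[0,0,0],[0,0,0],[0,0,0],[0,0,0],[0,0,0],[0,0,0],[0,0,0],[0,0,0],[0,0,0]]'

```text
time_s: 19.92
tool_pos: [0.4856, 0.0994, 0.0921]
ee_rot: [-0.002, 0.691, 0.723, -0.002]
ft_force: [-1.4, -0.2, 5.0]
opening: 0.005
grasp_force: 2.3
```

>>> arm_command --grip '[0,0,0,0,0,0,0,0,0,0]' --xyz '[[0,0,0.0005],[0,0,0.0005],[0,0,0.0005],[0,0,0],[0,0,0],[0,0,0],[0,0,0],[0,0,0],[0,0,0],[0,0,0]]' --rotation '[[0,0,0],[0,0,0],[0,0,0],[0,0,0],[0,0,0],[0,0,0],[0,0,0],[0,0,0],[0,0,0],[0,0,0]]'

```text
time_s: 20.75
tool_pos: [0.4856, 0.0994, 0.0915]
ee_rot: [-0.002, 0.691, 0.723, -0.002]
ft_force: [-3.0, -1.8, 13.3]
opening: 0.006
grasp_force: 6.3
```

```bash
python3 l.py
```

```text
[0.48555773 0.09937498 0.09154638] [-2.95712022 -1.82175077 13.29876393] 0.005933752708355841 20.75
side dot -1 [ 0.0492 -0.0583  0.086 ] 39 world [0.4827 0.218  0.086 ]
side plane 3525 [ 1.27 -5.59] 0.0786 x [-0.0755  0.0746] y [-0.0787  0.0789]
top plane 595 [ 2.67 -5.73] 0.0792 x [-0.0863  0.0352] y [-0.0748  0.0818]
```

>>> arm_command --grip '[0,0,0,0,0,0,0,0,0,0]' --xyz '[[0,0,-0.003],[0,0,-0.006],[0,0,-0.008],[0,0,-0.008],[0,0,-0.008],[0,0,-0.008],[0,0,0],[0,0,0],[0,0,0],[0,0,0]]' --rotation '[[0,0,0],[0,0,0],[0,0,0],[0,0,0],[0,0,0],[0,0,0],[0,0,0],[0,0,0],[0,0,0],[0,0,0]]'

```text
time_s: 21.68
tool_pos: [0.4856, 0.0995, 0.1313]
ee_rot: [-0.002, 0.691, 0.723, -0.002]
ft_force: [0.0, -1.5, 0.7]
opening: 0.006
grasp_force: 0.0
```

```bash
python3 l.py; sed -i 's/^a=at.*//;s/^plan.*//' m.py; echo "a=at(-.06,.133);b=at(-.06,.09);plan(*at(0,.133),10);plan(*a,5,at(0,.133));plan(*b,10,a)">>m.py; python3 m.py
```

```text
[0.48557064 0.09951997 0.13134738] [ 0.04572905 -1.51240272  0.68613095] 0.006271757188706704 21.6833
side dot 1 [0.0501 0.0614 0.0748] 22 world [0.4872 0.0984 0.0748]
side dot -1 [ 0.0495 -0.0579  0.0859] 34 world [0.4824 0.2176 0.0859]
side plane 3501 [ 1.48 -5.16] 0.0788 x [-0.0761  0.0745] y [-0.0788  0.0793]
top plane 368 [ 2.88 -5.35] 0.0793 x [-0.0868  0.0089] y [-0.0742  0.0822]
10 rows xyz [0.006, 0.0003, -0.0019] rot [-0.0007, 0.0, 0.0]
5 rows xyz [0.012, 0.0, 0.0] rot [0.0, 0.0, -0.0]
10 rows xyz [0.0, -0.0, 0.0043] rot [0.0, 0.0, -0.0]
```

dot_left clicked (z 74.8 mm, stays), dot_right still up (85.9). Moving to dot_right.

>>> arm_command --grip '[0,0,0,0,0,0,0,0,0,0]' --xyz '[[0.012,0,0],[0.012,0,0],[0.012,0,0],[0.012,0,0],[0.012,0,0],[0.012,0,0],[0.012,0,0],[0.012,0,0],[0.012,0,0],[0.012,0,0]]' --rotation '[[0,0,0],[0,0,0],[0,0,0],[0,0,0],[0,0,0],[0,0,0],[0,0,0],[0,0,0],[0,0,0],[0,0,0]]'

```text
time_s: 22.62
tool_pos: [0.4803, 0.2207, 0.1316]
ee_rot: [-0.002, 0.691, 0.723, -0.002]
ft_force: [0.5, -0.2, -0.2]
opening: 0.005
grasp_force: 0.0
```

>>> arm_command --grip '[0,0,0,0,0,0,0,0,0,0]' --xyz '[[0,0,0],[0,0,0.004],[0,0,0.005],[0,0,0.005],[0,0,0.005],[0,0,0.004],[0,0,0.003],[0,0,0.002],[0,0,0.001],[0,0,0.001]]' --rotation '[[0,0,0],[0,0,0],[0,0,0],[0,0,0],[0,0,0],[0,0,0],[0,0,0],[0,0,0],[0,0,0],[0,0,0]]'

```text
time_s: 23.45
tool_pos: [0.4801, 0.2192, 0.1017]
ee_rot: [-0.002, 0.691, 0.723, -0.002]
ft_force: [-1.0, -0.6, 3.2]
opening: 0.006
grasp_force: 1.4
```

>>> arm_command --grip '[0,0,0,0,0,0,0,0,0,0]' --xyz '[[0,0,0.0009],[0,0,0.0009],[0,0,0.0009],[0,0,0.0009],[0,0,0.0009],[0,0,0.0009],[0,0,0.0009],[0,0,0.0009],[0,0,0.0009],[0,0,0.0009]]' --rotation '[[0,0,0],[0,0,0],[0,0,0],[0,0,0],[0,0,0],[0,0,0],[0,0,0],[0,0,0],[0,0,0],[0,0,0]]'

```text
time_s: 24.28
tool_pos: [0.4805, 0.2196, 0.0927]
ee_rot: [-0.002, 0.691, 0.723, -0.002]
ft_force: [0.2, 2.1, 2.3]
opening: 0.005
grasp_force: 1.3
```

>>> arm_command --grip '[0,0,0,0,0,0,0,0,0,0]' --xyz '[[0,0,0.0005],[0,0,0.0005],[0,0,0.0005],[0,0,0.0005],[0,0,0],[0,0,0],[0,0,0],[0,0,0],[0,0,0],[0,0,0]]' --rotation '[[0,0,0],[0,0,0],[0,0,0],[0,0,0],[0,0,0],[0,0,0],[0,0,0],[0,0,0],[0,0,0],[0,0,0]]'

```text
time_s: 25.12
tool_pos: [0.4804, 0.2196, 0.0911]
ee_rot: [-0.002, 0.691, 0.723, -0.002]
ft_force: [-0.9, 2.3, 5.5]
opening: 0.005
grasp_force: 2.9
```

>>> arm_command --grip '[0,0,0,0,0,0,0,0,0,0]' --xyz '[[0,0,-0.003],[0,0,-0.006],[0,0,-0.012],[0,0,-0.015],[0,0,-0.015],[0,0,-0.015],[0,0,-0.015],[0,0,-0.015],[0,0,-0.015],[0,0,-0.015]]' --rotation '[[0,0,0],[0,0,0],[0,0,0],[0,0,0],[0,0,0],[0,0,0],[0,0,0],[0,0,0],[0,0,0],[0,0,0]]'

```text
time_s: 25.95
tool_pos: [0.4801, 0.2188, 0.2171]
ee_rot: [-0.002, 0.691, 0.723, -0.003]
ft_force: [0.8, -0.4, 1.5]
opening: 0.005
grasp_force: 0.0
```

```bash
python3 l.py
```

```text
[0.48005921 0.21875346 0.2171069 ] [ 0.84264474 -0.42162807  1.457707  ] 0.004794800088381078 25.95
side dot 1 [0.0497 0.0583 0.0762] 24 world [0.4875 0.1015 0.0762]
side dot -1 [ 0.0498 -0.0596  0.0761] 49 world [0.482  0.2193 0.0761]
side plane 3276 [0.15 0.12] 0.0753 x [-0.0759  0.076 ] y [-0.0793  0.0602]
top dot 1 [0.0505 0.0633 0.0761] 32 world [0.4869 0.0964 0.0761]
top dot -1 [ 0.05   -0.0533  0.0766] 21 world [0.4821 0.213  0.0766]
top plane 2008 [0.35 0.06] 0.0751 x [-0.0741  0.0738] y [-0.0624  0.0819]
```

Both corners are home and stayed there: the lid is level within 0.4° and the dots measure about 76 mm, inside the 77.4 mm limit.

```bash
python3 -c "
from bench import arm
print(arm.finish_job())"
```

```text
the job is handed in; nothing more can be done
None
```

I closed the case and handed the job in at about 26 s: the tongue is hooked under the keeper, both blue-dot corners were pressed home one after the other, the lid lies level within 0.4°, and the arm kept clear of the bottle, beaker and jar; the hand-in returned no verdict.

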